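Tilt a bottle under the dosing nozzle by its angle gauge and hold it

ROBOT

A 7-joint arm with a two-finger parallel gripper is mounted at the origin on the work surface. World frame = base frame: x ahead of the robot, y to its left, z up, the work surface at z = 0. Lengths are in m, angles in rad, forces in N, time in s.
With the tool pointing down it reaches from about 0.425 to 0.875 m from the base axis. Payload 4.7 kg.
Tool frame: the origin (TCP) lies at the very end of the fingers, on their centre line; the grasp point (between the pads) lies 19 mm behind it (arm.grip_depth is the distance from the TCP to the grasp point, in m); z points along the fingers, y is the direction in which the jaws open and shut (so a half turn about z gives the same grasp; the last joint's range is limited). The gripper opens to 87 mm and grips with 3 to 60 N. Pads are 19 mm wide; open, the fingers measure 117 mm over their backs; the gripper's body (75 mm by 190 mm) begins 51 mm behind the grasp point.
Start: joints at [1.166, 0.321, -0.07, 1.45, 0.023, 1.371, -0.057], TCP at [0.264, -0.594, 0.223] pointing down, gripper open.
Joint ranges: [-2.86, 2.86], [-0.3, 2.09], [-1.38, 1.24], [0.06, 2.45], [-1.56, 4.7], [0.09, 2.05], [-2.69, 2.69]. Speed limits (rad/s): [2.57, 2.57, 3.14, 3.14, 3.14, 3.14, 3.14].

INTERFACE

Orientations are given as a 3x3 rotation matrix whose columns are the frame's x, y, z axes.
In Python, from workcell import arm, imaging gives the robot as it stands.
- The arm moves only by the shell command python3 -m handwheel 'ROWS' [FORCE]. ROWS is JSON, a list of rows, each a list of 3 entries, a list of its own where there are three numbers: the turn, a rotation vector about the tool's x, y, z in degrees, then the shift along the tool's x, y, z in m, then the opening, from 0 (shut) to 1 (fully open). In form: [[[ax, ay, az], [dx, dy, dz], gripper], ...]. A call has 1 to 5 rows; each row is the pose to reach, as a shift and turn from the pose commanded when the call began, along the tool's axes at that moment; what a row does not reach only later rows make up. A row lasts 1/10 s, in which the tool goes at most 50 mm and 8.59 degrees, less where a joint would pass 70% of its speed; a pose out of reach is approached as far as the arm can. A call with a gripper value outside its range is refused whole. The fingers move at their own pace and stop on an object; FORCE is the grip in N (left out, the last holds). Time passes only in rows, so rows that repeat a pose let the fingers close. It gives the time, the measured TCP pose, the force and the opening at its end, in the units of the state.
- arm.observe(): the state, without advancing time (a new reading comes with each control period).
- imaging.grab_frame(name): name is "side" or "top" or "wrist"; returns (picture, depth): 420x560x3 uint8, blue, green, red; 420x560 float32, m along the optical axis (not along the pixel's ray), 0 where there is no reading.
- imaging.camera_model(name): a dict with "mtx" (3x3 intrinsics, pixels), "origin" and "attitude" of the camera in the world; the wrist camera has in their place "mount" (4x4, takes a point from camera to tool coordinates, whose origin is the TCP and whose axes are the flange's). Camera axes: x right, y down, z forward; pixel columns grow to the right and rows downward; lengths in m; the calibration is good to about 2 mm. The wrist camera is an equidistant fisheye: a pixel r from the principal point sees the ray r / f radians off the axis. A picture is of the moment at which its call begins: read the wrist's pose just before it. camera_model takes no time and is no camera call.
- arm.finish_job(): hands the job in, once; it reports no verdict.
The state is a dict: "time_s": time; "joint_pos": joint angles; "joint_vel": joint speeds; "joint_torque": joint torques, N m; "ee_pos": TCP position; "orientation": TCP orientation; "contact_force": force on the tool from outside, world axes, zero at the start; "ft_torque": the same for the moment, N m; "width": finger opening in m.
Only numpy, scipy, OpenCV 4.12 (cv2) and the standard library are available. Lean on these libraries where they do the work, as an engineer would, in place of code of your own. Each camera call takes 0.05 s, during which the arm holds its last target.

TASK

Take the bottle carrier by its grip block, hang it by its eye on the dosing stand's bent rod, and then rock it on the rod, gauge end down and bottle end up to the nozzle, until the swinging pointer of its angle gauge settles on the set mark at the rim of the dial. Finish while still holding it at that tilt, motionless, with its weight hanging on the rod, so that the bottle can be filled; do not let go. Leave the other things on the counter as they stand.

Things in the scene. Friction and masses are not known exactly. Their poses are not given: they have to be found in the camera images.
- carrier: Bottle carrier, ~0.5 kg: level steel bar (along y, 95 to 111 mm up) with a white bottle (44 mm diameter, 132 tall, in a 52 mm collar) at y = -58 mm, an eye on the bar at y = 0, and a grey angle gauge under it at y = +58 mm. Spans y -98 to +100, starts standing upright on bottle and gauge. Origin: underside, below the eye; z up. On the rod it balances within 15 degrees of level, bottle end low.
- carrier_eye (a point): Centre of the carrier's eye, 125 mm above its underside: a steel tube 24 mm long along the carrier's x axis, 32 mm outside and 22 mm inside diameter, open at both ends. Axes as the carrier.
- carrier_grip (a point): Where to hold the carrier's black plastic grip block, on the bar at y = +52 mm. The block is 16 mm thick along the carrier's x, 24 mm wide along y, and stands from 111 to 153 mm above the underside; this point is 134 mm above it, in the block's middle. Axes as the carrier.
- dial (a point): Centre of the gauge's white dial (77 mm diameter) on the face that looks to the carrier's +x; at y = 58 mm, 45 mm above the underside, x = 15 mm. The gauge's square housing is 84 mm wide, 24 mm thick, 90 mm tall. Axes as the carrier.
- stand: Dosing stand, fixed: grey foot plate (x -70 to 70, y -45 to 155, 10 mm thick), steel column 372 mm tall, 18 mm diameter, a bent rod 200 mm up, and an arm at 325 mm with a dosing valve (36 mm diameter, top at 358 mm) whose nozzle points down at x = -20, y = 121 mm, tip 250 mm up. Origin: foot of the column; z up.
- rod_mid (a point): On the axis of the bent rod's free arm, at stand x = -20, y = 175, z = 200 mm. 10 mm thick, level; it runs along the stand's x from the bend (x = +30) to the free end (x = -61); the rest goes from the bend along -y to the column. The carrier belongs here: bottle towards the column, dial facing the stand's +x, bore resting on the rod (eye's centre 6 mm below the rod's axis). Axes as the stand.
- rod_end (a point): Free end of the bent rod, on its axis, 41 mm from rod_mid towards the stand's -x: the eye goes on here, moving towards +x. The last 4 mm are a collar 14 mm in diameter. Axes as the stand.
- pointer (a joint): Angle (rad) of the gauge's gravity pointer on the dial: a black needle, tip up, bob down, swinging freely about the dial's centre; it seeks the vertical and comes to rest in a second or two. 0 = along the carrier's z (carrier level); positive = tip towards the bottle, as when the gauge end is lowered; at rest it equals the carrier's tilt.
- set_mark (a joint): Angle (rad) of the set mark on the dial, same zero and direction as the pointer; a black tab 5.5 mm wide at the dial's rim, 31 to 42 mm from its centre, set anywhere from 0.21 to 0.45; it stays there.
- pointer_tip (a point): Tip of the pointer, 30 mm from the dial's centre; its z axis runs along the needle.
- mark_tip (a point): Inner end of the set mark, 31 mm from the dial's centre; its z axis points outward along the radius.
- bottle1: Empty white bottle, no cap, 40 mm diameter, 113 mm tall. Leave alone. Origin: centre of its underside; z up.
- bottle2: Another empty white bottle, same as bottle1. Leave alone. Origin: centre of its underside; z up.
- bottle3: Capped white bottle, 40 mm diameter, 113 mm tall. Leave alone. Origin: centre of its underside; z up.
- jar: Amber glass jar with metal lid, 76 mm diameter, 75 mm tall. Leave alone. Origin: centre of its underside; z up.
- beaker: Open steel beaker, 84 mm diameter, 100 mm tall. Leave alone. Origin: centre of its underside; z up.
- spatula: Spatula lying flat, 260 mm long, up to 20 mm high. Leave alone. Origin: centre of its underside; z up.
- pedal: Grey foot pedal of the filler standing on the counter, 150 x 90 mm, 60 mm high. Leave alone. Origin: centre of its underside; z up.
Mind the look-alikes: they are no part of the job. Leave any blue look-alike of the carrier alone.

How it is judged:
On the way, in this order (a step that is already met when the one before it is completed fails the run):
1. the carrier hangs by its eye on the bent rod, its weight on the rod, the pointer not yet at the mark (x of carrier_eye in the frame of rod_mid between -0.03 and 0.03 m and y of carrier_eye in the frame of rod_mid between -0.009 and 0.009 m and z of carrier_eye in the frame of rod_mid between -0.01 and 0.003 m and angle between the x axis of carrier_eye and the x axis of rod_mid, either way round below 0.35 rad and contact force between carrier and stand above 1 N and angle between the z axis of pointer_tip and the z axis of mark_tip, either way round above 0.085 rad), for 0.2 s.
2. hanging on the rod and held, it is rocked until the pointer rests on the set mark (x of carrier_eye in the frame of rod_mid between -0.03 and 0.03 m and y of carrier_eye in the frame of rod_mid between -0.009 and 0.009 m and z of carrier_eye in the frame of rod_mid between -0.01 and 0.003 m and angle between the x axis of carrier_eye and the x axis of rod_mid, either way round below 0.35 rad and contact force between carrier and stand above 1 N and angle between the z axis of pointer_tip and the z axis of mark_tip, either way round below 0.08 rad and linear speed of carrier below 0.03 m/s and angular speed of carrier below 0.15 rad/s and velocity of joint pointer between -0.4 and 0.4 rad/s and contact force between the fingers and carrier above 0.3 N), for 0.3 s.
At the end, for the whole second after the job is handed in: Carrier still (0.03 m/s, 0.15 rad/s) with its eye around the bent rod, within 30 mm of rod_mid along it and 20 degrees of its axis, at least 1 N on the rod; pointer within 0.08 rad of the set mark and slower than 0.4 rad/s; fingers still holding the carrier (over 0.3 N) (all of step 2); the arm keeps its last pose, push and grip.
It fails at once if a thing beside the job is shifted by more than 30 mm or knocked over (distance of any of bottle1, bottle2, bottle3, jar, beaker, spatula, pedal from where it was at the start of the episode above 0.03 m or angle between any of bottle1, bottle2, bottle3, jar, beaker, spatula, pedal's own z axis and vertical above 0.5 rad).
It also fails if it takes over 48 s, if anything falls off the work surface, if the arm or the gripper's body presses on something with over 40 N, if the wrist force passes 120 N, or if a joint passes its speed limit or range.

## Working session

There is one attempt and no reset: what is moved stays moved. The work goes in short steps, Python scripts to look and compute and a shell command to move; the robot and the scene stay as the last step left them, time stands still between calls to the robot, and variables do not carry over. Pictures are saved under pics/ and viewed, and the job is handed in when it is done.

```bash
ls; mkdir -p pics
python3 - <<'E'
from workcell import arm, imaging
import cv2, numpy as np
np.set_printoptions(precision=4,suppress=True)
print(arm.observe())
for n in ["side","top","wrist"]:
    p,d=imaging.grab_frame(n); cv2.imwrite(f"pics/a_{n}.png",p); np.save(f"pics/a_{n}_d.npy",d)
    print(n,imaging.camera_model(n))
E
```

```text
pics
{'time_s': 0.0, 'joint_pos': array([ 1.1661,  0.3218, -0.0701,  1.4517,  0.0226,  1.3708, -0.0569]), 'joint_vel': array([-0.0004,  0.0005, -0.0007,  0.0011,  0.0013, -0.0008,  0.0009]), 'joint_torque': array([  0.0003, -49.1286,  -0.4042, -31.253 ,  -0.0641,   0.0435,
         0.0002]), 'ee_pos': array([ 0.2641, -0.5934,  0.2215]), 'orientation': array([[ 0.9136,  0.4067, -0.0009],
       [ 0.4067, -0.9136,  0.0017],
       [-0.0001, -0.0019, -1.    ]]), 'contact_force': array([0.3296, 0.2642, 0.4297]), 'ft_torque': array([0.0521, 0.0324, 0.0373]), 'width': 0.08711205788150489}
side {'mtx': array([[483.2304,   0.    , 273.5194],
       [  0.    , 483.2304, 207.0927],
       [  0.    ,   0.    ,   1.    ]]), 'origin': array([-0.0189,  0.7287,  1.0017]), 'attitude': array([[-0.8137, -0.3818,  0.4383],
       [-0.5812,  0.5448, -0.6045],
       [-0.008 , -0.7466, -0.6652]])}
top {'mtx': array([[468.6989,   0.    , 283.3098],
       [  0.    , 468.6989, 207.4766],
       [  0.    ,   0.    ,   1.    ]]), 'origin': array([ 0.4145, -0.0317,  1.4108]), 'attitude': array([[ 0.0132, -0.9942,  0.1064],
       [-0.9998, -0.0148, -0.0146],
       [ 0.0161, -0.1062, -0.9942]])}
wrist {'mtx': array([[325.1923,   0.    , 276.1986],
       [  0.    , 325.1923, 209.1708],
       [  0.    ,   0.    ,   1.    ]]), 'mount': array([[ 0.0003, -0.956 , -0.2935,  0.0794],
       [ 1.    ,  0.0002,  0.0005, -0.0009],
       [-0.0005, -0.2935,  0.956 , -0.162 ],
       [ 0.    ,  0.    ,  0.    ,  1.    ]])}
```

View pics/a_side.png

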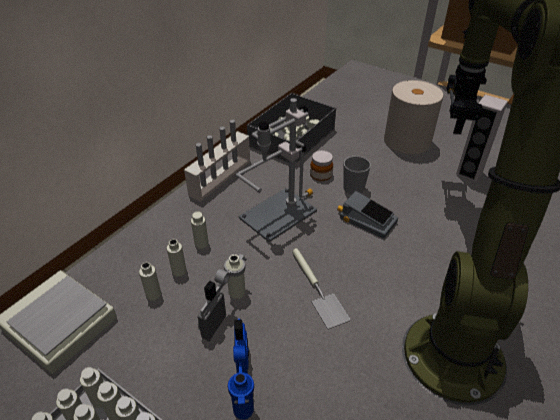

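View pics/a_top.png

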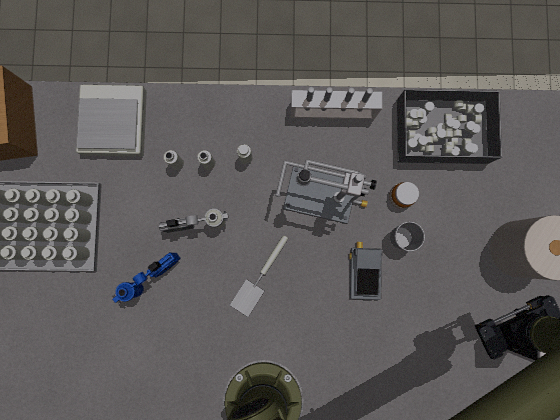

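View pics/a_wrist.png

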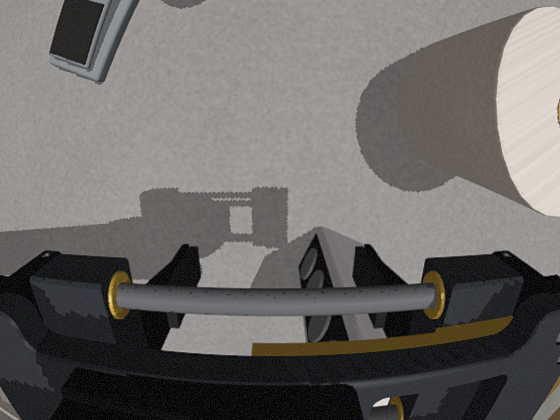

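```bash
cat > h.py <<'E'
import numpy as np, cv2
np.set_printoptions(precision=4,suppress=True)
from workcell import arm, imaging
def cam(n):
    c=imaging.camera_model(n)
    if n=="wrist":
        s=arm.observe(); R=s['orientation'];M=c['mount']
        return c['mtx'],R@M[:3,3]+s['ee_pos'],R@M[:3,:3]
    return c['mtx'],np.array(c['origin']),np.array(c['attitude'])
def ray(n,u,v,C=None):
    K,o,R=C or cam(n)
    x=(u-K[0,2])/K[0,0]; y=(v-K[1,2])/K[1,1]
    if n=="wrist":
        r=np.hypot(x,y); s=np.sinc(r/np.pi); d=np.array([x*s,y*s,np.cos(r)])
    else: d=np.array([x,y,1.])
    return o,R@d
def onz(n,u,v,z,C=None):
    o,d=ray(n,u,v,C); return o+d*(z-o[2])/d[2]
def atdepth(n,u,v,dep,C=None):
    o,d=ray(n,u,v,C); K,_,R=C or cam(n); return o+d*dep/(R[:,2]@d)
def tri(rays):
    A=np.zeros((3,3));b=np.zeros(3)
    for o,d in rays:
        d=d/np.linalg.norm(d);P=np.eye(3)-np.outer(d,d);A+=P;b+=P@o
    p=np.linalg.solve(A,b)
    return p,[np.linalg.norm((np.eye(3)-np.outer(d,d)/(d@d))@(p-o)) for o,d in rays]
def proj(n,p,C=None):
    K,o,R=C or cam(n); q=R.T@(np.asarray(p)-o)
    if n=="wrist":
        t=np.arctan2(np.hypot(q[0],q[1]),q[2]); s=t/np.hypot(q[0],q[1])
        return K[0,0]*q[0]*s+K[0,2],K[1,1]*q[1]*s+K[1,2]
    return K[0,0]*q[0]/q[2]+K[0,2],K[1,1]*q[1]/q[2]+K[1,2]
def crop(src,dst,u0,v0,w,h,k):
    p=cv2.imread(src) if isinstance(src,str) else src
    cv2.imwrite(dst,cv2.resize(p[v0:v0+h,u0:u0+w],None,fx=k,fy=k,interpolation=cv2.INTER_CUBIC))
E
python3 - <<'E'
from h import *
crop("pics/a_top.png","pics/b_top.png",145,145,100,100,6)
crop("pics/a_top.png","pics/b_topst.png",265,145,120,90,6)
crop("pics/a_side.png","pics/b_side.png",190,90,130,170,4)
crop("pics/a_side.png","pics/b_side2.png",185,235,80,100,6)
E
```

```text
(no output)
```

View pics/b_top.png

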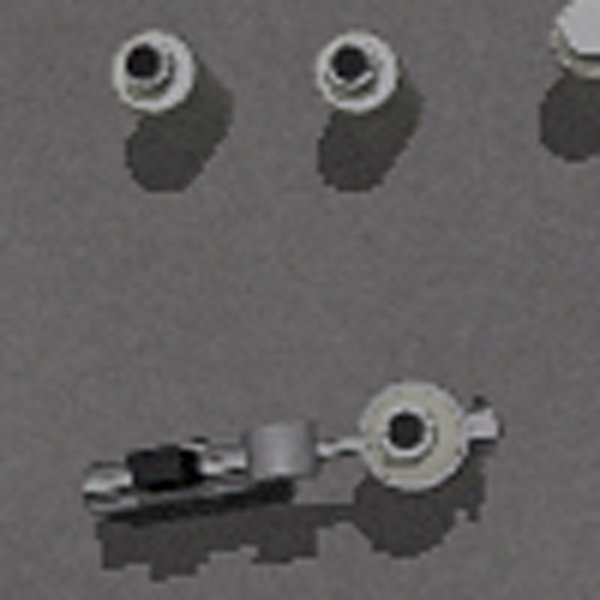

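View pics/b_topst.png

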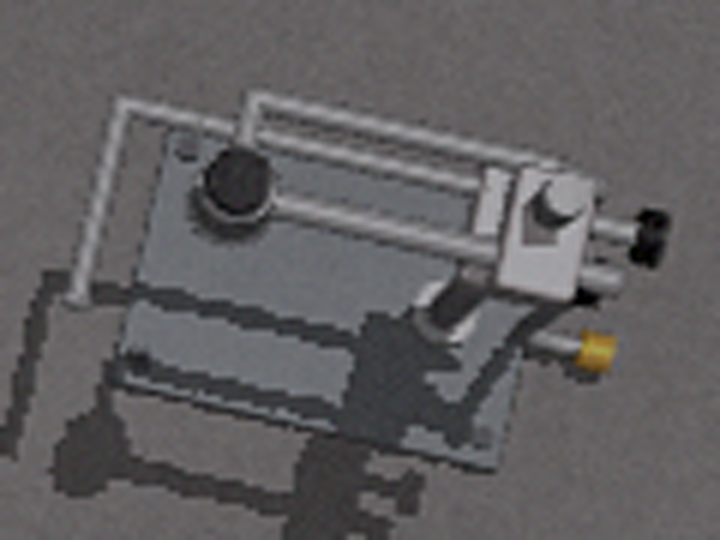

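View pics/b_side.png

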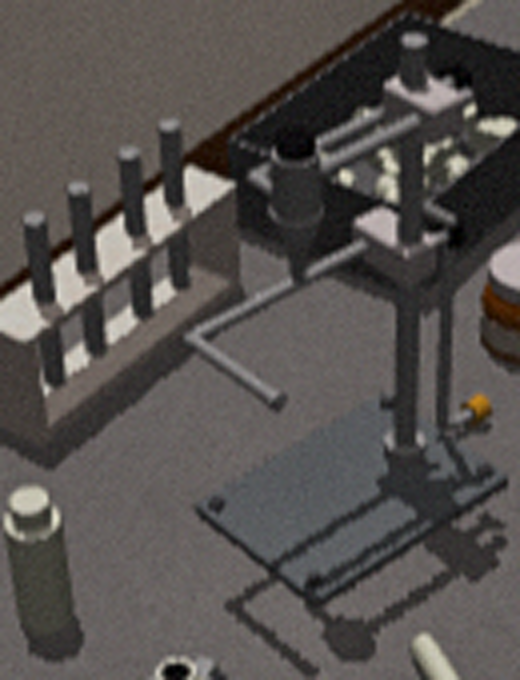

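View pics/b_side2.png

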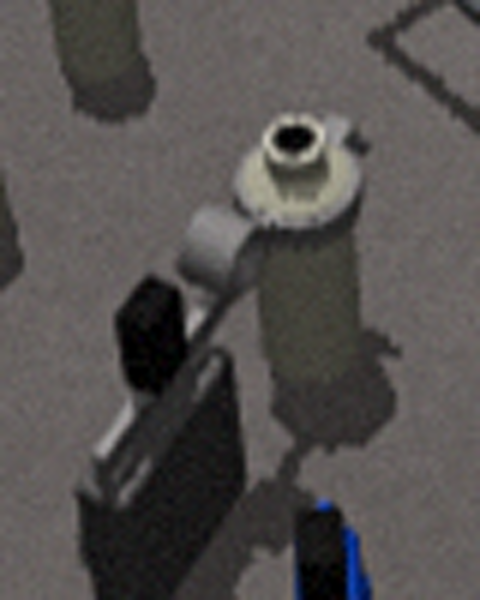

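Run:
```python
from h import *
d=np.load("pics/a_top_d.npy"); 
def rep(nm,u,v,z): 
    p=onz("top",u,v,z); q=atdepth("top",u,v,d[int(round(v)),int(round(u))]); print(nm,p,q,"side:",np.array(proj("side",p)))
    return p
b=rep("bottle",212.5,216.7,.132); g=rep("grip",172.5,222.5,.153); e=rep("eye",191.8,219.8,.141)
print("dir",b-g, np.degrees(np.arctan2(*(g-b)[:2])), np.linalg.norm((g-b)[:2]), np.linalg.norm((g-e)[:2]))
bd=rep("bend",285.3,162,.2); en=rep("end",277.8,194.7,.2)
# column top z .372 : crop (552,200)
ct=rep("coltop",265*1+552/6,145+200/6,.372)
print(bd-en,np.linalg.norm((bd-en)[:2]),np.degrees(np.arctan2((bd-en)[1],(bd-en)[0])),np.linalg.norm((bd-ct)[:2]))
```

```text
bottle [0.5232 0.1426 0.132 ] [0.5228 0.1421 0.1358] side: [234.8805 257.8981]
grip [0.5042 0.2463 0.153 ] [0.5042 0.246  0.154 ] side: [211.8331 283.244 ]
eye [0.5132 0.1971 0.141 ] [0.5133 0.1975 0.1391] side: [223.2837 271.3298]
dir [ 0.0189 -0.1036 -0.021 ] -10.356631224785275 0.10533531007138765 0.049957815751733074
bend [ 0.6643 -0.0531  0.2   ] [ 0.663 -0.053  0.206] side: [238.2862 174.4207]
end [ 0.5774 -0.0347  0.2   ] [ 0.576  -0.0347  0.2104] side: [259.9868 189.7694]
coltop [ 0.5941 -0.2119  0.372 ] [ 0.5937 -0.2114  0.3746] side: [293.8401 100.7652]
[ 0.0869 -0.0184  0.    ] 0.08883406457247685 -11.981432399490577 0.1735794837587766
```

```bash
cat >> h.py <<'E'
from scipy.spatial.transform import Rotation as Ro
def plan(p,R=None):
    s=arm.observe(); R0=s['orientation']
    sh=R0.T@(np.asarray(p)-s['ee_pos'])
    rv=np.degrees(Ro.from_matrix(R0.T@R).as_rotvec()) if R is not None else np.zeros(3)
    print("turn",rv.round(1),"shift",sh.round(4),"rows",round(max(np.linalg.norm(sh)/.05,np.linalg.norm(rv)/8.59),2))
def down(yaw,tilt=0):
    """tool x at yaw (deg), tool pointing down; tilt>0 turns about tool y so that camera looks back along -toolx"""
    c,s=np.cos(np.radians(yaw)),np.sin(np.radians(yaw))
    R=np.array([[c,s,0],[s,-c,0],[0,0,-1.]])
    return R@Ro.from_euler('y',-tilt,degrees=True).as_matrix()
E
python3 - <<'E'
from h import *
print(down(10,40))
plan([.45,-.35,.45],down(40))
plan([.5,-.1,.45],down(40))
E
python3 -m handwheel '[[[0,0,0],[0,0,-0.05],1],[[0,0,0],[0,0,-0.1],1],[[0,0,0],[0,0,-0.15],1],[[0,0,0],[0,0,-0.2],1],[[0,0,0],[0,0,-0.24],1]]'
```

```text
[[ 0.7544  0.1736 -0.633 ]
 [ 0.133  -0.9848 -0.1116]
 [-0.6428  0.     -0.766 ]]
turn [ -0.1  -0.  -16. ] shift [ 0.2688 -0.1472 -0.2281] rows 7.64
turn [ -0.1  -0.  -16. ] shift [ 0.4161 -0.3552 -0.2278] rows 11.85
time_s: 0.65
ee_pos: [0.2642, -0.5936, 0.4658]
orientation: [[0.914, 0.407, 0.001], [0.407, -0.914, -0.002], [0.0, 0.003, -1.0]]
contact_force: [-0.3, -0.5, 0.7]
width: 0.0871
```

```bash
python3 -m handwheel '[[[0,0,0],[0.035,-0.03,0],1],[[0,0,0],[0.07,-0.06,0],1],[[0,0,0],[0.105,-0.09,0],1],[[0,0,0],[0.14,-0.12,0],1],[[0,0,0],[0.175,-0.15,0],1]]'
python3 -m handwheel '[[[0,0,0],[0.035,-0.03,0],1],[[0,0,0],[0.07,-0.06,0],1],[[0,0,0],[0.105,-0.09,0],1],[[0,0,0],[0.14,-0.12,0],1],[[0,0,0],[0.175,-0.15,0],1]]'
python3 -m handwheel '[[[0,0,0],[0.035,-0.03,0],1],[[0,0,0],[0.066,-0.055,0],1],[[0,0,0],[0.066,-0.055,0],1]]'
python3 - <<'E'
from h import *
print(cam("wrist"))
p,d=imaging.grab_frame("wrist"); cv2.imwrite("pics/c_w.png",p)
plan([.56,.24,.25],down(10,40))
E
```

```text
time_s: 1.15
ee_pos: [0.3637, -0.3838, 0.4624]
orientation: [[0.914, 0.407, -0.0], [0.407, -0.914, -0.0], [-0.0, -0.0, -1.0]]
contact_force: [1.1, -0.5, 0.2]
width: 0.0868
time_s: 1.65
ee_pos: [0.4624, -0.1756, 0.4625]
orientation: [[0.914, 0.407, 0.0], [0.407, -0.914, -0.0], [-0.0, 0.0, -1.0]]
contact_force: [0.7, -1.6, -0.6]
width: 0.087
time_s: 1.95
ee_pos: [0.5015, -0.0933, 0.4623]
orientation: [[0.909, 0.417, 0.0], [0.417, -0.909, 0.003], [0.002, -0.002, -1.0]]
contact_force: [-0.3, -0.6, 1.0]
width: 0.0868
(array([[325.1923,   0.    , 276.1986],
       [  0.    , 325.1923, 209.1708],
       [  0.    ,   0.    ,   1.    ]]), array([ 0.5732, -0.0598,  0.6244]), array([[ 0.4176, -0.8688, -0.266 ],
       [-0.9086, -0.3999, -0.1202],
       [-0.002 ,  0.2919, -0.9564]]))
turn [  5.  -39.8  13.8] shift [ 0.1932 -0.2823  0.2125] rows 8.05
```

View pics/c_w.png

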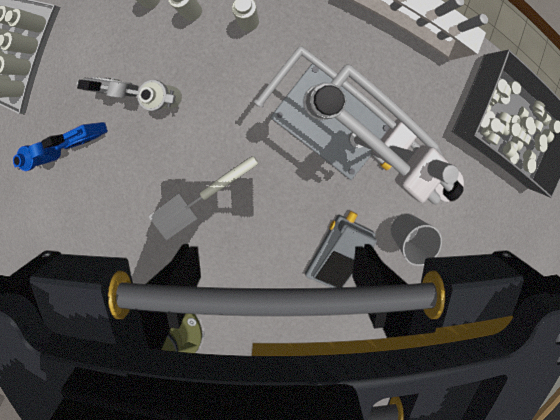

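Run:
```python
from h import *
crop("pics/c_w.png","pics/d_w.png",235,30,130,130,5)
crop("pics/c_w.png","pics/d_w2.png",65,60,120,60,6)
```

```text
(no output)
```

View pics/d_w.png

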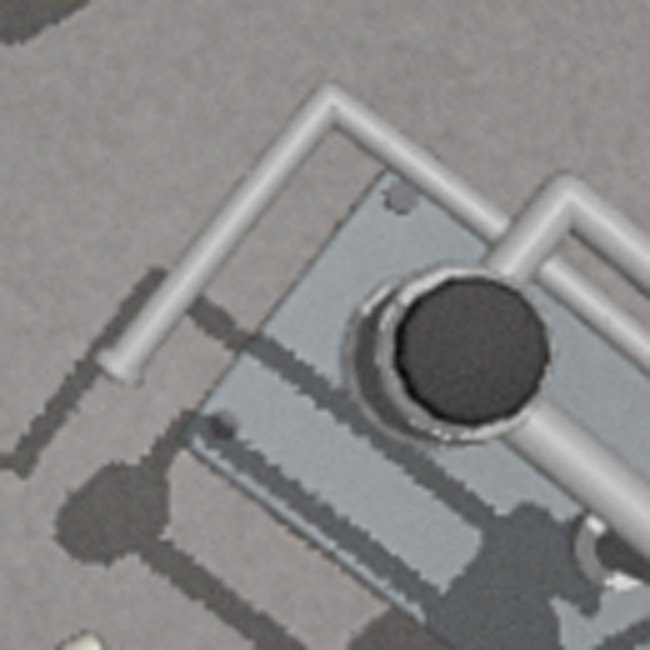

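View pics/d_w2.png

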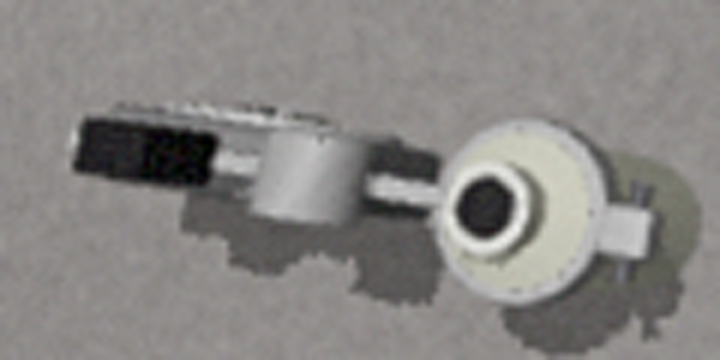

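Run:
```python
from h import *
def both(nm,t,w,z):
    a=onz("top",*t,z);b=onz("wrist",*w,z); p,e=tri([ray("top",*t),ray("wrist",*w)]); print(nm,a,b,"tri",p,np.array(e)); return a,b
en=both("end",(277.8,194.7),(258.6,104),.2)
bd=both("bend",(285.3,162),(301,51.0),.2)
va=both("valve",(265+236/6,145+181/6),(329.4,101),.358)
bo=both("bottle",(212.5,216.7),(146.2,94.7),.132)
ey=both("eye",(191.8,219.8),(116.3,89.7),.141)
for i in (0,1):
    q=bd[i]-en[i]; print("rod yaw",np.degrees(np.arctan2(q[1],q[0])),np.linalg.norm(q))
    q=ey[i]-bo[i]; print("car yaw",np.degrees(np.arctan2(-q[0],q[1])),np.linalg.norm(q[:2]))
    q=va[i]-en[i]; print("end->valve (41,-54):",np.linalg.norm(q[:2]),np.degrees(np.arctan2(q[1],q[0])-np.arctan2(-54,41)))
```

```text
end [ 0.5774 -0.0347  0.2   ] [ 0.5732 -0.0383  0.2   ] tri [ 0.5742 -0.0369  0.2153] [0.0025 0.0025]
bend [ 0.6643 -0.0531  0.2   ] [ 0.6597 -0.0587  0.2   ] tri [ 0.7005 -0.0565  0.0127] [0.0023 0.0023]
valve [ 0.6019 -0.0941  0.358 ] [ 0.5995 -0.0986  0.358 ] tri [ 0.5943 -0.0919  0.4042] [0.0008 0.0008]
bottle [0.5232 0.1426 0.132 ] [0.5215 0.1369 0.132 ] tri [0.5222 0.1428 0.1211] [0.0023 0.0023]
eye [0.5132 0.1971 0.141 ] [0.5129 0.187  0.141 ] tri [0.5125 0.1995 0.1199] [0.0027 0.0027]
rod yaw -11.981432399490577 0.08883406457247685
car yaw 10.408546594033732 0.05537754225115519
end->valve (41,-54): 0.06426355388127818 -14.750361457535439
rod yaw -13.26204778691073 0.08888428650079562
car yaw 9.816059290668113 0.05079434633247568
end->valve (41,-54): 0.06579820220403645 -13.610305378079714
```

```bash
python3 -m handwheel '[[[1,-8,3],[0.025,-0.035,0],1],[[2,-16,6],[0.05,-0.07,0.01],1],[[3,-24,8],[0.075,-0.105,0.03],1],[[4,-32,11],[0.1,-0.14,0.05],1],[[5,-39,13],[0.125,-0.175,0.07],1]]'
python3 - <<'E'
from h import *
plan([.56,.24,.25],down(10,40))
print(arm.observe()['joint_pos'])
E
```

```text
time_s: 2.5
ee_pos: [0.5215, -0.0045, 0.4093]
orientation: [[0.897, 0.277, -0.345], [0.277, -0.96, -0.05], [-0.345, -0.05, -0.937]]
contact_force: [1.3, -1.9, -0.1]
width: 0.0868
turn [  0.6 -19.6   6.7] shift [ 0.157  -0.216   0.1238] rows 5.89
[-0.2099  0.3009  0.2035  1.1624 -0.0126  2.037  -1.2897]
```

```bash
python3 -m handwheel '[[[0,-4,2],[0.026,-0.036,0.02],1],[[0,-8,3],[0.052,-0.072,0.04],1],[[0,-12,5],[0.08,-0.11,0.06],1],[[0,-16,6],[0.105,-0.144,0.083],1],[[0.6,-19.6,6.7],[0.13,-0.18,0.104],1]]'
python3 - <<'E'
from h import *
plan([.56,.24,.25],down(10,40))
print(arm.observe()['joint_pos'])
E
```

```text
time_s: 3.0
ee_pos: [0.5366, 0.1824, 0.2843]
orientation: [[0.818, 0.191, -0.542], [0.176, -0.981, -0.08], [-0.547, -0.03, -0.837]]
contact_force: [-0.8, 1.4, -2.5]
width: 0.0868
turn [-0.8 -6.8  1.9] shift [ 0.0481 -0.051   0.0114] rows 1.42
[-0.1074  0.6023 -0.3562  1.078   0.0318  2.0492 -1.8247]
```

```bash
python3 -m handwheel '[[[0,1,0],[0.015,-0.03,0],1],[[0,1,0],[0.03,-0.05,0],1],[[0,1,0],[0.03,-0.05,0],1],[[0,1,0],[0.03,-0.05,0],1]]'
python3 - <<'E'
from h import *
C=cam("wrist"); print(C[1],arm.observe()['joint_pos'])
p,d=imaging.grab_frame("wrist"); cv2.imwrite("pics/e_w.png",p); np.savez("pics/e_w.npz",o=C[1],R=C[2],d=d)
E
```

```text
time_s: 3.4
ee_pos: [0.555, 0.2321, 0.2786]
orientation: [[0.837, 0.186, -0.515], [0.173, -0.982, -0.073], [-0.52, -0.028, -0.854]]
contact_force: [0.0, 0.4, 0.9]
width: 0.0868
[0.7045 0.2584 0.375 ] [-0.1791  0.6566 -0.352   0.993   0.0218  2.0387 -1.8895]
```

View pics/e_w.png

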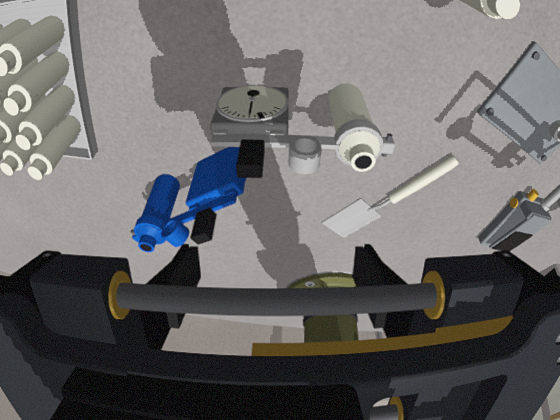

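Run:
```python
from h import *
crop("pics/e_w.png","pics/f_w.png",200,75,100,75,8)
```

```text
(no output)
```

View pics/f_w.png

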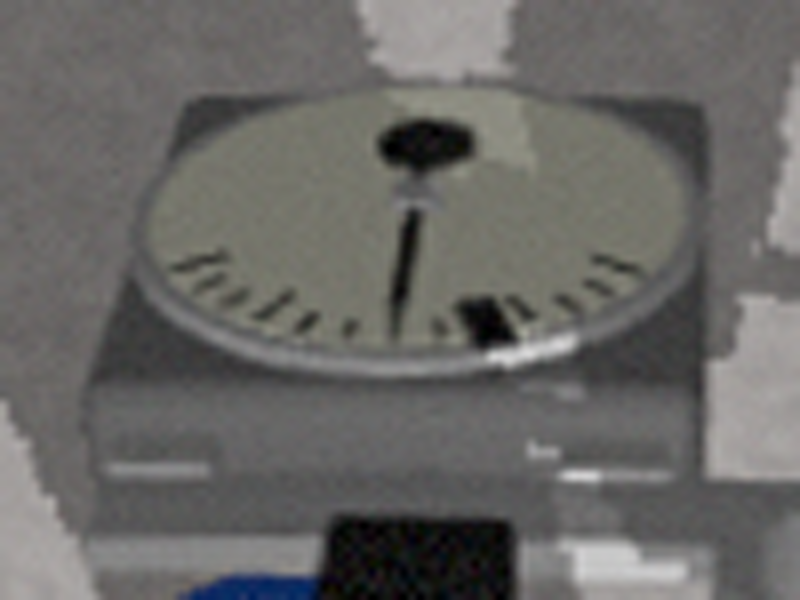

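Run:
```python
from h import *
f=np.load("pics/e_w.npz"); C=(imaging.camera_model("wrist")["mtx"],f["o"],f["R"])
px=lambda a,b:(200+(a+.5)/8-.5,75+(b+.5)/8-.5)
c=onz("wrist",*px(415,195),.045,C); print("centre",c)
for yaw in (8,10,12):
    n=np.array([np.cos(np.radians(yaw)),np.sin(np.radians(yaw)),0]); y=np.array([-n[1],n[0],0])
    print(yaw)
    for nm,q in dict(bob=(425,145),tip=(393,338),min_=(478,303),mmid=(487,322),mout=(500,342),L=(145,215),Rr=(692,215),top=(400,355),bot=(420,85)).items():
        o,d=ray("wrist",*px(*q),C); t=n@(c-o)/(n@d); r=o+t*d-c
        print(nm,"y %.4f z %.4f r %.4f ang %.3f"%(r@y,r[2],np.linalg.norm(r),np.arctan2(-(r@y),r[2])))
```

```text
centre [0.518  0.2609 0.045 ]
8
bob y -0.0001 z -0.0156 r 0.0156 ang 3.135
tip y -0.0005 z 0.0391 r 0.0391 ang 0.014
min_ y -0.0110 z 0.0293 r 0.0313 ang 0.360
mmid y -0.0126 z 0.0341 r 0.0363 ang 0.353
mout y -0.0146 z 0.0389 r 0.0416 ang 0.358
L y 0.0378 z 0.0080 r 0.0386 ang -1.363
Rr y -0.0396 z 0.0019 r 0.0397 ang 1.523
top y -0.0018 z 0.0432 r 0.0432 ang 0.043
bot y 0.0024 z -0.0356 r 0.0357 ang -3.074
10
bob y -0.0001 z -0.0156 r 0.0156 ang 3.135
tip y -0.0005 z 0.0391 r 0.0391 ang 0.014
min_ y -0.0111 z 0.0299 r 0.0319 ang 0.355
mmid y -0.0126 z 0.0348 r 0.0370 ang 0.348
mout y -0.0146 z 0.0397 r 0.0423 ang 0.353
L y 0.0383 z 0.0056 r 0.0387 ang -1.424
Rr y -0.0395 z 0.0044 r 0.0398 ang 1.461
top y -0.0018 z 0.0433 r 0.0433 ang 0.043
bot y 0.0024 z -0.0357 r 0.0358 ang -3.074
12
bob y -0.0001 z -0.0155 r 0.0155 ang 3.135
tip y -0.0005 z 0.0391 r 0.0391 ang 0.014
min_ y -0.0111 z 0.0306 r 0.0325 ang 0.349
mmid y -0.0127 z 0.0355 r 0.0377 ang 0.343
mout y -0.0147 z 0.0405 r 0.0431 ang 0.348
L y 0.0388 z 0.0032 r 0.0390 ang -1.487
Rr y -0.0395 z 0.0068 r 0.0401 ang 1.400
top y -0.0019 z 0.0434 r 0.0434 ang 0.043
bot y 0.0024 z -0.0359 r 0.0360 ang -3.074
```

Run:
```python
from h import *
plan([.504,.2475,.27],down(100.2))
s=arm.observe();print(s['orientation'])
```

```text
turn [-25.5  23.3 -86.7] shift [-0.0353 -0.0247  0.033 ] rows 10.86
[[ 0.8374  0.1853 -0.5143]
 [ 0.1724 -0.9823 -0.0731]
 [-0.5187 -0.0274 -0.8545]]
```

```bash
python3 -m handwheel '[[[-2,2,-8],[-0.005,-0.003,0],1],[[-4.5,4,-15],[-0.01,-0.006,0],1],[[-7,6,-23],[-0.015,-0.01,0],0.8],[[-9,8.5,-31],[-0.02,-0.015,0],0.6],[[-11.5,10.5,-39],[-0.03,-0.02,0.01],0.6]]'
python3 - <<'E'
from h import *
plan([.504,.2475,.27],down(100.2))
E
```

```text
time_s: 3.95
ee_pos: [0.5218, 0.2456, 0.2881]
orientation: [[0.571, 0.774, -0.274], [0.769, -0.621, -0.15], [-0.286, -0.125, -0.95]]
contact_force: [0.3, -0.1, -0.5]
width: 0.0701
turn [-13.8  12.7 -47.5] shift [-0.0035 -0.0127  0.0218] rows 5.94
```

```bash
python3 -m handwheel '[[[-2.3,2.1,-7.9],[0,-0.002,0.004],0.6],[[-4.6,4.2,-15.8],[-0.001,-0.004,0.008],0.6],[[-6.9,6.3,-23.7],[-0.002,-0.006,0.012],0.6],[[-9.2,8.4,-31.6],[-0.003,-0.009,0.017],0.6],[[-11.5,10.5,-39.5],[-0.003,-0.012,0.021],0.6]]'
python3 -m handwheel '[[[-2.3,2.1,-7.9],[0,0,0],0.6],[[-2.3,2.1,-7.9],[0,0,0],0.6],[[-2.3,2.1,-7.9],[0,0,0],0.6]]'
python3 - <<'E'
from h import *
plan([.504,.2475,.27],down(100.2))
C=cam("wrist"); print(C[1],arm.observe()['joint_pos'])
p,d=imaging.grab_frame("wrist"); cv2.imwrite("pics/g_w.png",p); np.savez("pics/g_w.npz",o=C[1],R=C[2],d=d)
E
```

```text
time_s: 4.45
ee_pos: [0.5039, 0.2475, 0.2701]
orientation: [[-0.041, 0.998, -0.037], [0.998, 0.039, -0.043], [-0.041, -0.039, -0.998]]
contact_force: [-0.8, -0.1, 0.3]
width: 0.0523
time_s: 4.75
ee_pos: [0.5044, 0.2475, 0.2703]
orientation: [[-0.167, 0.986, -0.003], [0.986, 0.167, -0.004], [-0.003, -0.004, -1.0]]
contact_force: [0.1, -0.0, -0.2]
width: 0.0522
turn [-0.2  0.2 -0.6] shift [ 0.     -0.0004  0.0003] rows 0.07
[0.4899 0.3279 0.4321] [ 0.0797  0.1653 -0.6552  1.5785  0.1025  1.4372 -0.4149]
```

View pics/g_w.png

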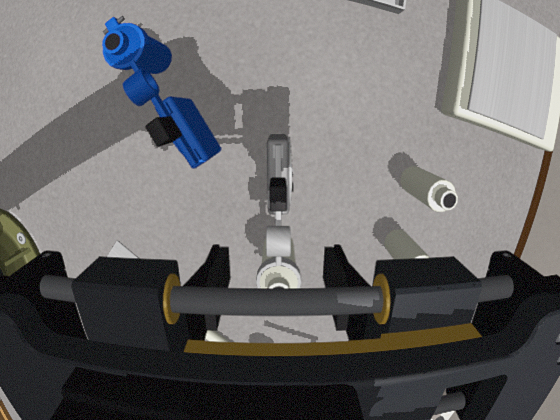

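Run:
```python
from h import *
f=np.load("pics/g_w.npz"); C=(imaging.camera_model("wrist")["mtx"],f["o"],f["R"])
y=np.array([-.177,.984,0]);x=np.array([.984,.177,0])
g=np.array([.504,.2475,0])
print("pred grip top corners",[np.round(proj("wrist",g+a*.008*x+b*.012*y+[0,0,.153],C)) for a in(-1,1) for b in (-1,1)])
e=g-.052*y
print("eye top ends",[np.round(proj("wrist",e+a*.012*x+[0,0,.141],C)) for a in(-1,1)])
crop("pics/g_w.png","pics/h_w.png",240,125,80,170,4)
```

```text
pred grip top corners [array([269., 217.]), array([269., 191.]), array([287., 217.]), array([287., 191.])]
eye top ends [array([266., 251.]), array([291., 251.])]
```

View pics/h_w.png

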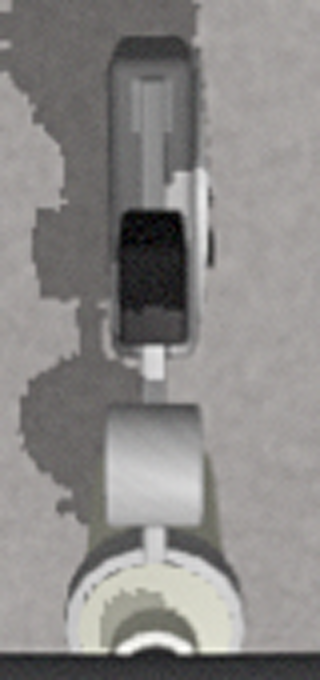

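Run:
```python
from h import *
f=np.load("pics/g_w.npz"); C=(imaging.camera_model("wrist")["mtx"],f["o"],f["R"])
y=np.array([-.177,.984,0]);x=np.array([.984,.177,0])
for off in (0,.004,.006,.008):
    g=np.array([.504,.2475,0])+off*y
    P=lambda yy,z:round(proj("wrist",g+yy*y+[0,0,z],C)[1],1)
    e=-.052
    th=np.linspace(0,2*np.pi,200)
    ev=[P(e+.016*np.cos(t),.125+.016*np.sin(t)) for t in th]
    print(off,"grip: +y bottom",P(.012,.111),"+y top",P(.012,.153),"-y top",P(-.012,.153),"eye",min(ev),max(ev),"bar end",P(.048,.111),P(.048,.09))
```

```text
0 grip: +y bottom 180.9 +y top 191.0 -y top 216.7 eye 229.4 260.5 bar end 145.4 143.3
0.004 grip: +y bottom 177.0 +y top 186.6 -y top 212.5 eye 225.7 257.0 bar end 141.4 139.6
0.006 grip: +y bottom 175.1 +y top 184.4 -y top 210.4 eye 223.9 255.2 bar end 139.4 137.7
0.008 grip: +y bottom 173.1 +y top 182.2 -y top 208.3 eye 222.1 253.4 bar end 137.4 135.8
```

```bash
python3 -m handwheel '[[[0,0,0],[0.001,0,0.04],0.6],[[0,0,0],[0.003,0,0.08],0.6],[[0,0,0],[0.003,0,0.12],0.6],[[0,0,0],[0.003,0,0.14],0.6],[[0,0,0],[0.003,0,0.153],0.6]]'
python3 -m handwheel '[[[0,0,0],[0,0,0],0.6],[[0,0,0],[0,0,0],0.6]]'
python3 - <<'E'
from h import *
for n in ("wrist","side"):
    p,d=imaging.grab_frame(n); cv2.imwrite(f"pics/i_{n}.png",p)
crop("pics/i_side.png","pics/i_side2.png",150,190,140,150,4)
E
```

```text
time_s: 5.3
ee_pos: [0.5018, 0.2517, 0.1141]
orientation: [[-0.172, 0.985, -0.008], [0.985, 0.172, -0.003], [-0.002, -0.009, -1.0]]
contact_force: [0.3, 0.1, 0.9]
width: 0.0523
time_s: 5.5
ee_pos: [0.5033, 0.2526, 0.1174]
orientation: [[-0.173, 0.985, -0.004], [0.985, 0.173, -0.001], [-0.0, -0.004, -1.0]]
contact_force: [-0.4, 0.7, -0.3]
width: 0.0522
```

View pics/i_wrist.png

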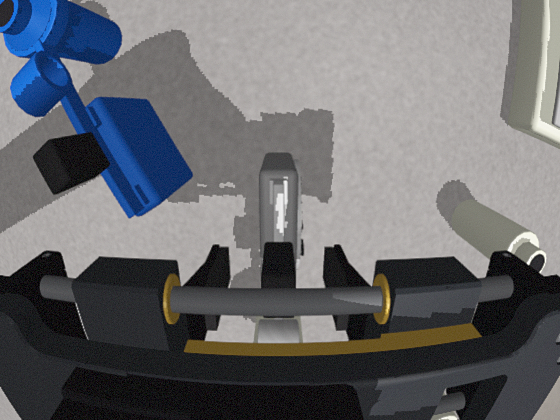

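View pics/i_side2.png

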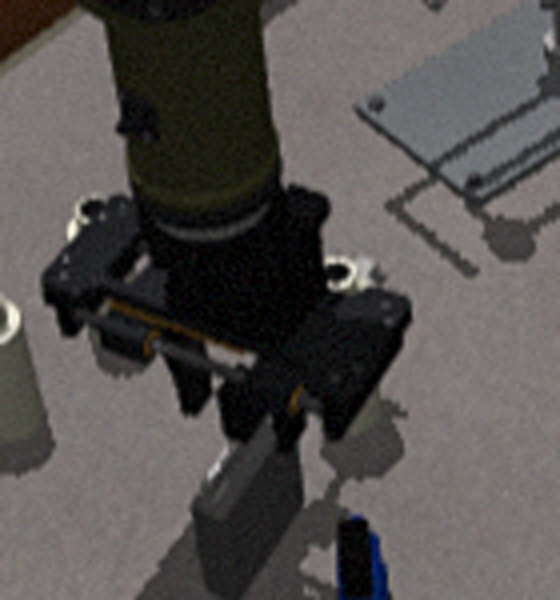

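```bash
python3 -m handwheel '[[[0,0,0],[0,0,0],0.1],[[0,0,0],[0,0,0],0],[[0,0,0],[0,0,0],0],[[0,0,0],[0,0,0],0],[[0,0,0],[0,0,0],0]]' 60
python3 -m handwheel '[[[0,0,0],[0,0,0],0],[[0,0,0],[0,0,-0.005],0],[[0,0,0],[0,0,-0.02],0],[[0,0,0],[0,0,-0.04],0],[[0,0,0],[0,0,-0.04],0]]'
python3 -m handwheel '[[[0,0,0],[0,0,-0.02],0],[[0,0,0],[0,0,-0.05],0],[[0,0,0],[0,0,-0.1],0],[[0,0,0],[0,0,-0.12],0],[[0,0,0],[0,0,-0.12],0]]'
python3 - <<'E'
from h import *
print(arm.observe()['ft_torque'])
for n in ("wrist","side"):
    p,d=imaging.grab_frame(n); cv2.imwrite(f"pics/j_{n}.png",p)
crop("pics/j_side.png","pics/j_side2.png",130,140,140,150,4)
E
```

```text
time_s: 6.1
ee_pos: [0.5026, 0.2519, 0.1166]
orientation: [[-0.173, 0.985, -0.005], [0.985, 0.173, -0.002], [-0.001, -0.005, -1.0]]
contact_force: [0.5, -0.4, -0.7]
width: 0.0201
time_s: 6.6
ee_pos: [0.5044, 0.2533, 0.1597]
orientation: [[-0.174, 0.985, 0.0], [0.985, 0.174, 0.0], [0.0, 0.0, -1.0]]
contact_force: [0.2, 0.2, -5.5]
width: 0.0153
time_s: 7.1
ee_pos: [0.5047, 0.2535, 0.2799]
orientation: [[-0.174, 0.985, 0.001], [0.985, 0.174, 0.001], [0.0, 0.001, -1.0]]
contact_force: [-0.8, 0.4, -4.8]
width: 0.0159
[ 0.2926 -0.1106  0.0217]
```

View pics/j_wrist.png

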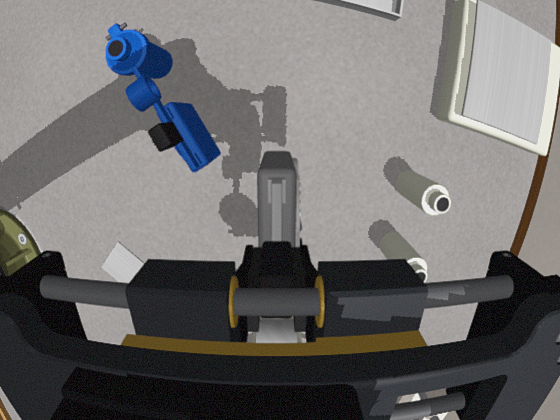

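View pics/j_side2.png

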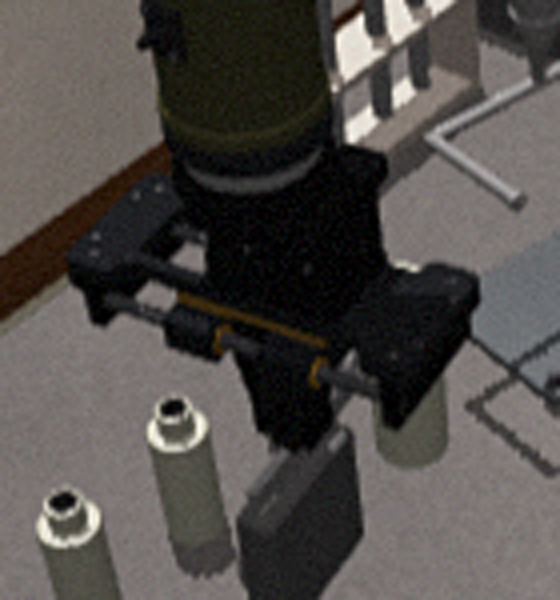

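Run:
```python
from h import *
for nm,t,s in (("end",(277.8,194.7),(259.5,190)),("bend",(285.3,162),(238.75,174.25)),("coltop",(357,178.3),(293.5,100))):
    print(nm,tri([ray("top",*t),ray("side",*s)]), onz("side",*s,.372 if nm=="coltop" else .2))
plan([.535,.028,.27],down(77))
```

```text
end (array([ 0.578 , -0.0344,  0.1991]), [np.float64(0.0005958649339998274), np.float64(0.0005958649339996791)]) [ 0.5778 -0.0332  0.2   ]
bend (array([ 0.6636, -0.0534,  0.2008]), [np.float64(0.00058859719191693), np.float64(0.00058859719191681)]) [ 0.6637 -0.0544  0.2   ]
coltop (array([ 0.5942, -0.2112,  0.3745]), [np.float64(0.0004936794831193819), np.float64(0.0004936794831193067)]) [ 0.5971 -0.2147  0.372 ]
turn [-0.4  0.2 23. ] shift [-0.2262 -0.007   0.0055] rows 4.53
```

```bash
python3 -m handwheel '[[[0,0,4],[-0.03,0,0],0],[[0,0,9],[-0.07,-0.002,0],0],[[0,0,14],[-0.115,-0.004,0],0],[[0,0,18],[-0.155,-0.006,0],0],[[0,0,22],[-0.19,-0.007,0],0]]'
python3 -m handwheel '[[[0,0,1],[-0.025,0.0,0],0],[[0,0,1],[-0.035,0.0,0.003],0],[[0,0,1],[-0.035,0,0.007],0],[[0,0,1],[-0.035,0,0.007],0]]'
python3 - <<'E'
from h import *
s=arm.observe(); print(s['ee_pos'],s['orientation'],s['joint_pos'])
for n in ("wrist","side","top"):
    p,d=imaging.grab_frame(n); cv2.imwrite(f"pics/k_{n}.png",p); np.save(f"pics/k_{n}.npy",d)
crop("pics/k_side.png","pics/k_side2.png",190,120,130,130,4)
crop("pics/k_top.png","pics/k_top2.png",210,120,120,100,6)
E
```

```text
time_s: 7.7
ee_pos: [0.528, 0.0608, 0.2736]
orientation: [[0.213, 0.977, -0.01], [0.977, -0.213, -0.003], [-0.005, -0.009, -1.0]]
contact_force: [1.3, -1.7, -5.0]
width: 0.0153
time_s: 8.1
ee_pos: [0.5211, 0.0316, 0.2679]
orientation: [[0.223, 0.975, -0.008], [0.975, -0.223, -0.0], [-0.002, -0.007, -1.0]]
contact_force: [0.3, 1.4, -4.6]
width: 0.0155
[0.5211 0.0316 0.2679] [[ 0.2229  0.9748 -0.0077]
 [ 0.9748 -0.223  -0.0003]
 [-0.002  -0.0074 -1.    ]] [ 0.3338  0.0568 -0.4611  1.6759  0.0249  1.4226 -0.3553]
```

View pics/k_wrist.png

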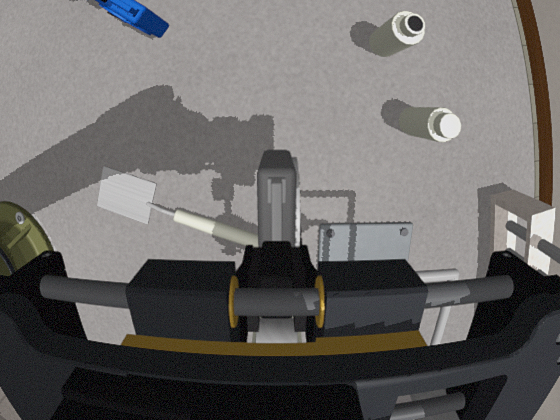

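View pics/k_side2.png

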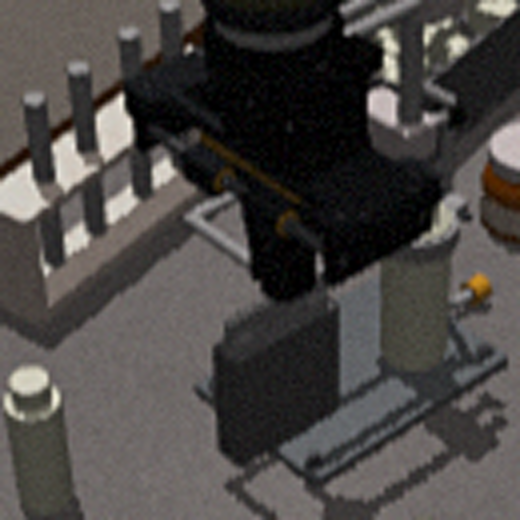

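View pics/k_top2.png

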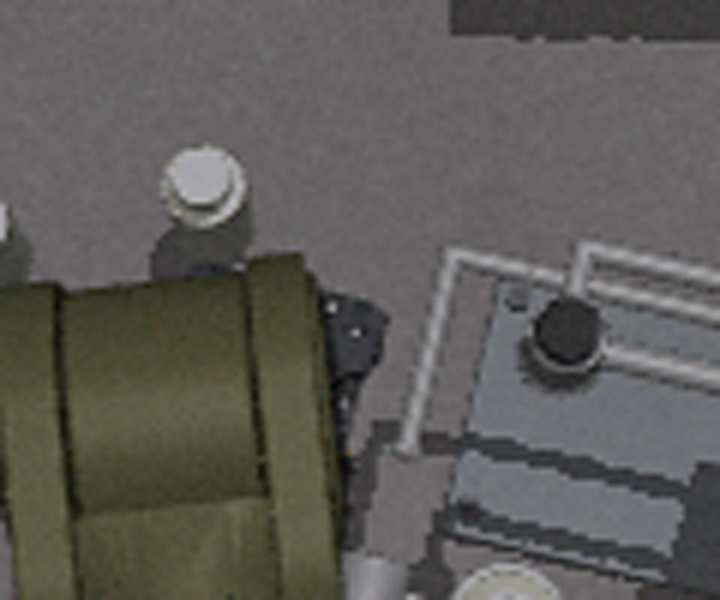

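Run:
```python
from h import *
s=arm.observe(); R=s['orientation']
for dx in (-.0515,-.054,-.0565):
    e=s['ee_pos']+R@[dx,0,-.0084]
    print(dx,e,[np.round(proj("top",e+R@[0,a,-.016]),1) for a in(-.012,.012)], "bottle",np.round(proj("top",s['ee_pos']+R@[dx-.058,0,-.0154]),1))
d=np.load("pics/k_top.npy"); print(d[214:226:2,266:280:2])
crop("pics/k_top.png","pics/k_top3.png",255,170,70,75,8)
```

```text
-0.0515 [ 0.5106 -0.0184  0.278 ] [array([269.5, 221.9]), array([271.9, 212.2])] bottle [294.2 223. ]
-0.054 [ 0.51   -0.0208  0.278 ] [array([270.6, 222.1]), array([272.9, 212.4])] bottle [295.2 223.3]
-0.0565 [ 0.5095 -0.0232  0.2781] [array([271.6, 222.4]), array([274. , 212.7])] bottle [296.2 223.5]
[[0.7311 1.1227 1.1162 1.1207 1.1224 1.1254 1.4112]
 [0.7314 1.1222 1.122  1.1215 1.1226 1.1218 1.1365]
 [0.7313 1.1222 1.1176 1.1199 1.12   1.1266 1.4077]
 [0.7324 1.1227 1.1203 1.1195 1.124  1.1227 1.1475]
 [0.7353 1.1481 1.1248 1.1195 1.1221 1.1304 1.4204]
 [0.     1.4145 1.414  1.4127 1.4106 1.4159 1.4161]]
```

View pics/k_top3.png

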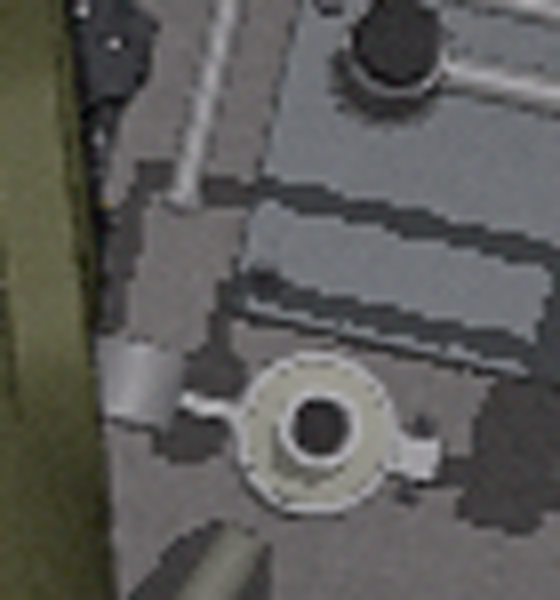

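Run:
```python
from h import *
E=np.array([.578,-.034,.2]); R=down(77); xd=R[:,1]
e=E-.062*xd; t=e-R@[-.054,0,-.0084]; print(t); plan(t,R)
```

```text
[0.5297 0.0326 0.1916]
turn [-0.3  0.1  0.2] shift [0.0026 0.0078 0.0779] rows 1.57
```

```bash
python3 -m handwheel '[[[0,0,0],[0.001,0.004,0.03],0],[[0,0,0],[0.002,0.008,0.06],0],[[0,0,0],[0.002,0.008,0.076],0],[[0,0,0],[0.002,0.008,0.076],0],[[0,0,0],[0.002,0.008,0.076],0]]'
python3 - <<'E'
from h import *
E=np.array([.578,-.034,.2]); R=down(77); xd=R[:,1]
e=E-.062*xd; t=e-R@[-.054,0,-.0084]; print(t); plan(t,R)
p,d=imaging.grab_frame("top")
crop(p,"pics/l_top.png",255,170,70,75,8)
p,d=imaging.grab_frame("side")
crop(p,"pics/l_side.png",190,120,130,130,5)
s=arm.observe(); R=s['orientation']
print("bottle",np.round(proj("top",s['ee_pos']+R@[-.112,0,-.0154]),1),"eye",[np.round(proj("top",s['ee_pos']+R@[-.054,a,-.0244]),1) for a in(-.012,.012)])
E
```

```text
time_s: 8.75
ee_pos: [0.5303, 0.0306, 0.1944]
orientation: [[0.224, 0.975, -0.004], [0.975, -0.224, -0.001], [-0.002, -0.004, -1.0]]
contact_force: [0.1, 0.5, -3.8]
width: 0.0157
[0.5297 0.0326 0.1916]
turn [-0.2  0.1  0.1] shift [ 0.0017 -0.001   0.0028] rows 0.07
bottle [294.6 222. ] eye [array([271.5, 220.8]), array([273.8, 211.7])]
```

View pics/l_top.png

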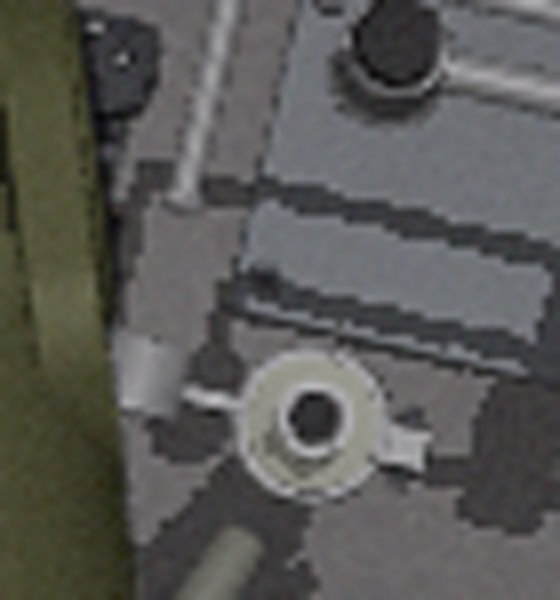

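View pics/l_side.png

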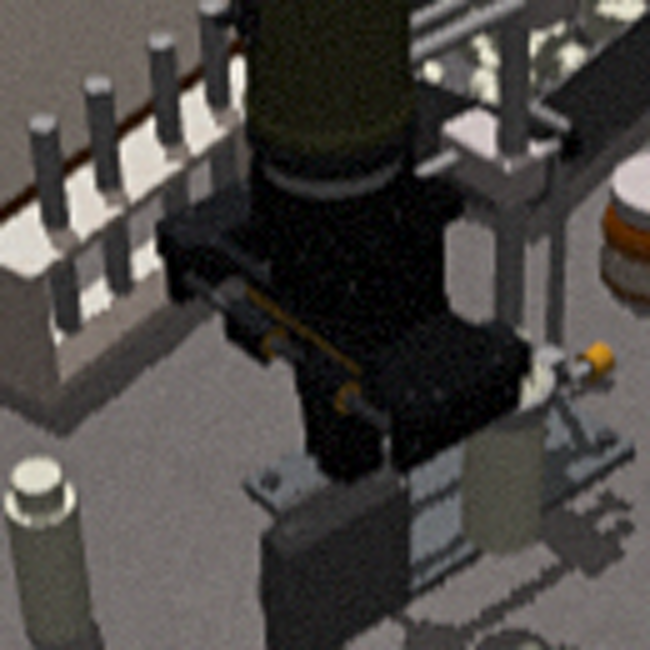

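```bash
python3 -m handwheel '[[[0,0,0],[0,0.01,0.001],0],[[0,0,0],[0,0.025,0.0025],0],[[0,0,0],[0,0.042,0.0025],0],[[0,0,0],[0,0.042,0.0025],0],[[0,0,0],[0,0.042,0.0025],0]]'
python3 - <<'E'
from h import *
p,d=imaging.grab_frame("top")
crop(p,"pics/m_top.png",255,170,70,75,8)
s=arm.observe(); R=s['orientation']
for y0 in (-.012,.012):
  print([np.round((np.array(proj("top",s['ee_pos']+R@[-.054+a,y0,-.0084]))-[255,170])*8,0) for a in(-.016,0,.016)])
e=s['ee_pos']+R@[-.054,0,-.0084]; print(e)
E
```

```text
time_s: 9.35
ee_pos: [0.5716, 0.0201, 0.1914]
orientation: [[0.226, 0.974, -0.004], [0.974, -0.226, -0.001], [-0.002, -0.004, -1.0]]
contact_force: [-0.1, -0.6, -4.5]
width: 0.0153
[array([213., 301.]), array([165., 289.]), array([117., 278.])]
[array([231., 230.]), array([183., 218.]), array([135., 206.])]
[ 0.559  -0.0322  0.1999]
```

View pics/m_top.png

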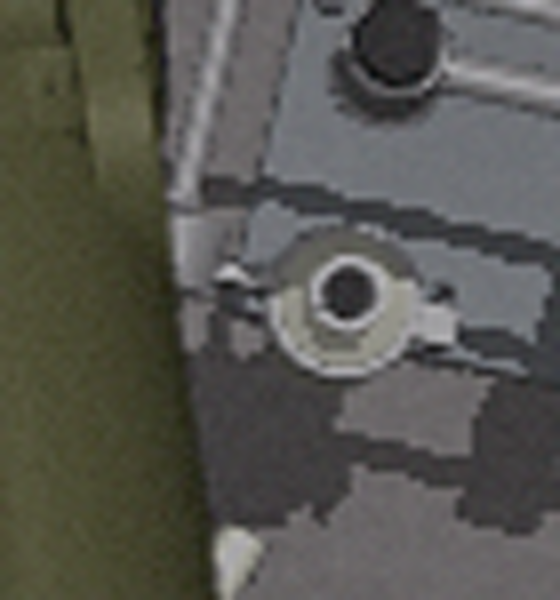

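```bash
python3 -m handwheel '[[[0,0,0],[0,0.003,0],0],[[0,0,0],[0,0.006,0],0],[[0,0,0],[0,0.009,0],0],[[0,0,0],[0,0.012,0],0],[[0,0,0],[0,0.012,0],0]]'
python3 -m handwheel '[[[0,0,0],[0,0.003,0],0],[[0,0,0],[0,0.006,0],0],[[0,0,0],[0,0.009,0],0],[[0,0,0],[0,0.012,0],0],[[0,0,0],[0,0.012,0],0]]'
```

```text
time_s: 9.9
ee_pos: [0.583, 0.0173, 0.1911]
orientation: [[0.225, 0.974, -0.004], [0.974, -0.225, -0.002], [-0.003, -0.004, -1.0]]
contact_force: [-0.6, -0.1, -5.2]
width: 0.0157
time_s: 10.4
ee_pos: [0.5947, 0.0146, 0.191]
orientation: [[0.225, 0.974, -0.004], [0.974, -0.225, -0.002], [-0.003, -0.004, -1.0]]
contact_force: [-1.2, 0.5, -4.2]
width: 0.0156
```

```bash
python3 -m handwheel '[[[0,0,0],[0,0.005,0],0],[[0,0,0],[0,0.01,0],0],[[0,0,0],[0,0.015,0],0],[[0,0,0],[0,0.018,0],0],[[0,0,0],[0,0.018,0],0]]'
python3 - <<'E'
from h import *
p,d=imaging.grab_frame("top")
crop(p,"pics/n_top.png",255,140,80,80,7)
p,d=imaging.grab_frame("side")
crop(p,"pics/n_side.png",190,100,130,130,4)
E
```

```text
time_s: 10.9
ee_pos: [0.6122, 0.0106, 0.1908]
orientation: [[0.225, 0.974, -0.005], [0.974, -0.225, -0.002], [-0.003, -0.004, -1.0]]
contact_force: [-0.5, -0.4, -5.1]
width: 0.0161
```

View pics/n_top.png

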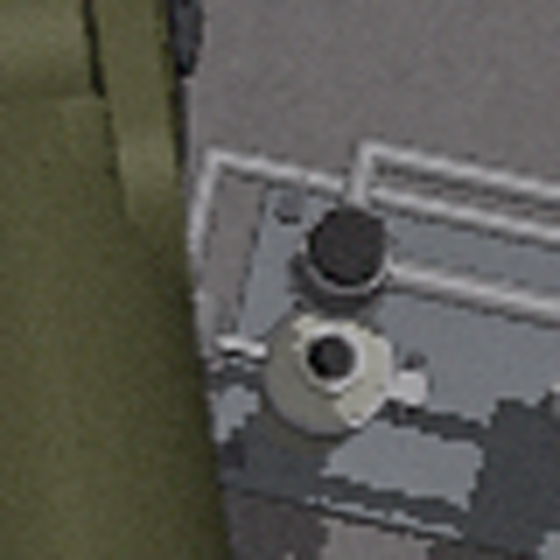

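View pics/n_side.png

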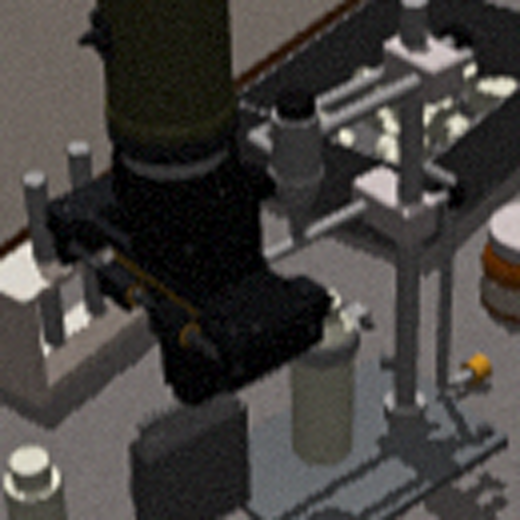

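```bash
python3 -m handwheel '[[[0,0,0],[0,0.005,0],0],[[0,0,0],[0,0.01,0],0],[[0,0,0],[0,0.015,0],0],[[0,0,0],[0,0.018,0],0],[[0,0,0],[0,0.018,0],0]]'
python3 -m handwheel '[[[0,0,0],[0,0,0.001],0],[[0,0,0],[0,0,0.002],0],[[0,0,0],[0,0,0.003],0],[[0,0,0],[0,0,0.004],0],[[0,0,0],[0,0,0.004],0]]'
python3 - <<'E'
from h import *
s=arm.observe(); print(s['contact_force'],s['ft_torque'])
E
```

```text
time_s: 11.5
ee_pos: [0.6298, 0.0065, 0.1907]
orientation: [[0.225, 0.974, -0.005], [0.974, -0.225, -0.002], [-0.003, -0.004, -1.0]]
contact_force: [-0.9, -0.5, -5.9]
width: 0.0157
time_s: 12.0
ee_pos: [0.6291, 0.0067, 0.1867]
orientation: [[0.225, 0.974, -0.005], [0.974, -0.225, -0.002], [-0.003, -0.004, -1.0]]
contact_force: [0.8, 0.1, -4.8]
width: 0.0154
[ 0.7861  0.1327 -4.7683] [ 0.3491 -0.1535 -0.0052]
```

```bash
python3 -m handwheel '[[[0,0,0],[0,0,0.001],0],[[0,0,0],[0,0,0.002],0],[[0,0,0],[0,0,0.002],0]]'
python3 -m handwheel '[[[0,0,0],[0,0,0.0005],0],[[0,0,0],[0,0,0.001],0],[[0,0,0],[0,0,0.001],0]]'
python3 - <<'E'
from h import *
s=arm.observe(); print(s['contact_force'],s['ft_torque'])
E
```

```text
time_s: 12.3
ee_pos: [0.6295, 0.0067, 0.1858]
orientation: [[0.225, 0.974, -0.004], [0.974, -0.225, -0.002], [-0.003, -0.003, -1.0]]
contact_force: [-1.8, -0.5, -0.3]
width: 0.0156
time_s: 12.6
ee_pos: [0.6296, 0.0067, 0.1855]
orientation: [[0.225, 0.974, -0.003], [0.974, -0.225, -0.002], [-0.003, -0.003, -1.0]]
contact_force: [-3.5, 2.0, 5.7]
width: 0.0153
[-3.5207  1.9596  5.719 ] [-0.2111  0.7227 -0.1644]
```

```bash
python3 -m handwheel '[[[0,-2.5,0],[-0.0004,0,0.0024],0],[[0,-5,0],[-0.0009,0,0.0047],0],[[0,-7.5,0],[-0.0016,0,0.007],0],[[0,-10,0],[-0.0023,0,0.0092],0],[[0,-10,0],[-0.0023,0,0.0092],0]]'
python3 - <<'E'
from h import *
s=arm.observe(); R=s['orientation']; print(s['contact_force'],s['ft_torque'],s['joint_pos'])
print("eye",s['ee_pos']+R@[-.054,0,-.0084],"tilt",np.arcsin(-R[2,0]))
E
```

```text
time_s: 13.1
ee_pos: [0.63, 0.0047, 0.1767]
orientation: [[0.22, 0.975, -0.04], [0.959, -0.223, -0.174], [-0.179, -0.001, -0.984]]
contact_force: [-1.3, -0.3, 7.1]
width: 0.0156
[-1.3264 -0.3404  7.1042] [-0.324   0.3382 -0.1439] [ 0.1769  0.3755 -0.4158  1.5119  0.3169  1.3739 -0.5203]
eye [ 0.6184 -0.0456  0.1946] tilt 0.17968824823220733
```

```bash
python3 -m handwheel '[[[0,-2.5,0],[-0.0004,0,0.0024],0],[[0,-5,0],[-0.0009,0,0.0047],0],[[0,-7.5,0],[-0.0016,0,0.007],0],[[0,-10.3,0],[-0.0024,0,0.0094],0],[[0,-10.3,0],[-0.0024,0,0.0094],0]]'
python3 -m handwheel '[[[0,0,0],[0,0,0],0],[[0,0,0],[0,0,0],0],[[0,0,0],[0,0,0],0],[[0,0,0],[0,0,0],0],[[0,0,0],[0,0,0],0]]'
python3 - <<'E'
from h import *
s=arm.observe(); R=s['orientation']; print(s['contact_force'],s['ft_torque'],s['joint_pos'])
print("eye",s['ee_pos']+R@[-.054,0,-.0084],"tilt",np.arcsin(-R[2,0]))
C=cam("wrist")
for n in ("wrist","side","top"):
    p,d=imaging.grab_frame(n); cv2.imwrite(f"pics/o_{n}.png",p)
np.savez("pics/o_w.npz",o=C[1],R=C[2])
crop("pics/o_side.png","pics/o_side2.png",190,100,130,130,4)
E
```

```text
time_s: 13.6
ee_pos: [0.6294, 0.0008, 0.1681]
orientation: [[0.209, 0.975, -0.078], [0.912, -0.223, -0.343], [-0.352, 0.0, -0.936]]
contact_force: [-1.3, -0.5, 7.0]
width: 0.0154
time_s: 14.1
ee_pos: [0.6295, 0.0009, 0.1683]
orientation: [[0.211, 0.974, -0.078], [0.913, -0.224, -0.34], [-0.349, 0.001, -0.937]]
contact_force: [-0.8, 0.8, 7.0]
width: 0.0154
[-0.7666  0.7782  6.9827] [-0.0283  0.0181 -0.0917] [ 0.0654  0.4349 -0.3907  1.483   0.4694  1.4602 -0.6351]
eye [ 0.6188 -0.0456  0.195 ] tilt 0.35611864639983765
```

View pics/o_side2.png

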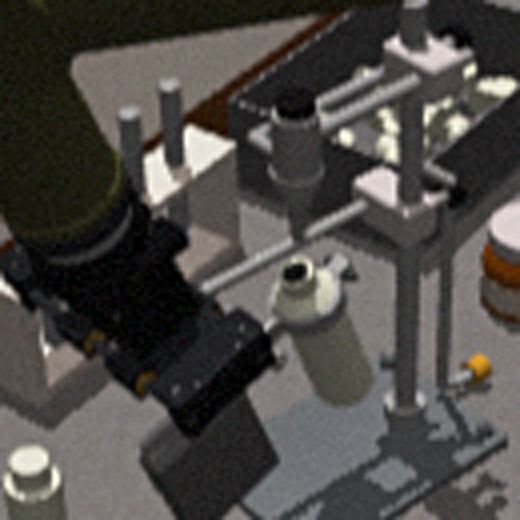

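View pics/o_wrist.png

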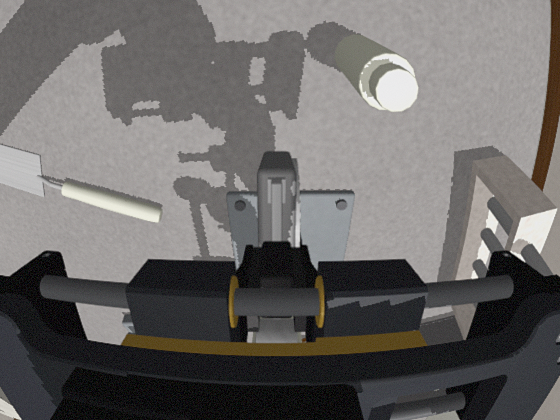

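View pics/o_top.png

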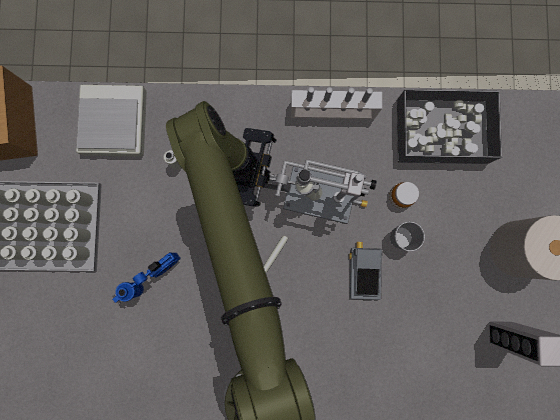

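```bash
python3 -m handwheel '[[[0,0,0],[0,0,0],0],[[0,0,0],[0,0,0],0],[[0,0,0],[0,0,0],0],[[0,0,0],[0,0,0],0],[[0,0,0],[0,0,0],0]]'
python3 -m handwheel '[[[0,0,0],[0,0,0],0],[[0,0,0],[0,0,0],0],[[0,0,0],[0,0,0],0],[[0,0,0],[0,0,0],0],[[0,0,0],[0,0,0],0]]'
python3 - <<'E'
from h import *
s=arm.observe(); R=s['orientation']; print(s['contact_force'],np.abs(s['joint_vel']).max(),"tilt",np.arcsin(-R[2,0]))
print(arm.finish_job())
E
```

```text
time_s: 14.75
ee_pos: [0.6294, 0.0009, 0.1682]
orientation: [[0.21, 0.974, -0.078], [0.913, -0.224, -0.34], [-0.349, 0.0, -0.937]]
contact_force: [0.0, 1.3, 6.5]
width: 0.0159
time_s: 15.25
ee_pos: [0.6295, 0.0009, 0.1683]
orientation: [[0.21, 0.975, -0.078], [0.913, -0.224, -0.34], [-0.349, 0.001, -0.937]]
contact_force: [0.5, 1.0, 6.7]
width: 0.0157
[0.4816 1.0299 6.7068] 0.002925231526932915 tilt 0.3561329912051004
the job is handed in; nothing more can be done
None
```

I hung the carrier on the bent rod by its eye, rocked it gauge end down to about 0.356 rad, and handed the job in at 15.3 s, still gripping it at 60 N. I could not watch the pointer on the set mark at the end, because the dial faced away from every camera.

- **Set mark:** I read it before grasping, from the wrist camera, as about 0.35 rad. If the tab lies flush on the dial, it could be up to 0.386. The hanging tilt is within 0.03 rad of either figure, against the 0.08 allowed.
- **Tilt:** It comes from the tool's orientation. The last wrist picture showed the gauge in the same place in the grip as when the carrier was lifted level, so it had not slipped.
- **Eye on the rod:** The eye's centre was about 1 mm along the rod and 2 mm sideways from rod_mid, and 5 mm below it. This is worked out from the tool pose. The gripper hid the eye itself in the last pictures.
- **Load and motion:** The wrist force sensor read about 6.7 N upward, which with the carrier's weight puts about 11 N on the rod. The arm was still, with joint speeds below 0.003 rad/s.
- **Disagreement:** The wrist and top cameras differed by about 4 to 5 mm on positions. I used a middle value for the grip and the top camera for lining up the eye, and it went onto the rod without any noticeable contact force.
- **Other objects:** Everything visible in the last top view stood where it began. The arm hid one bottle and part of the spatula there; no bump was felt.

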